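# Hang the breakfast board on the swinging hook

### The job

Take the small wooden breakfast board out of the plate rack and hang it by its wire loop on the brass hook that swings under the drying stand's arm. First steady the hook: with the hook's tip through the loop, press the top of the loop with a light but definite push (some 3 to 6 N) against the shank, back onto the hook's rubber stop, and hold it there for about a second until it no longer swings, then slide the loop down the shank into the hook; leave the board hanging freely and still, never force the hook, and leave the things around alone.

Things in the scene. Friction and masses are not known exactly. Their poses are not given: they have to be found in the camera images.
- stand: Fixed drying stand: round steel foot (120 mm across, 14 high), wooden column (18 across), and at the top a dark arm 14 thick, its centre line 332 above the worktop, that runs 130 along the stand's own -x (roughly toward the robot) to a yoke 22 wide. Origin: centre of the foot's underside, under the column; z up.
- hinge (a point): Middle of the hook's hinge axis in the yoke: x = -130, y = 0, z = 310 mm in the stand's frame; axes as the stand's. The hook swings only about the y axis. Its springy rubber back stop (felt 70 below the hinge as about 1 to 4 N per mm) is met when its lower end is pushed along +x, away from the robot; the stop is set differently each time, at a lean between 0.20 and 0.48 rad.
- hook: Brass J hook of round wire 8 mm thick, 0.12 kg, swinging at the start (period about 0.65 s); left alone it does not come to rest for minutes. Origin: on the hinge axis; axes parallel to the stand's when plumb. From z = -46 to -105 a straight shank at x = +14 (robot-side face x = +10), then a half circle (radius 14 to the wire's middle) to x = -14. Lowest outer point z = -123. Opening 20.
- hook_tip (a point): Ball (10 mm across) on the hook's upturned tip, on the robot's side of the shank: x = -21, y = 0, z = -90 in the hook's frame.
- hook_seat (a point): Bottom of the inside of the hook's bend, where the hung loop comes to rest: x = 0, y = 0, z = -115 mm in the hook's frame (195 above the worktop when plumb).
- rack: Fixed low wooden plate rack, 110 mm (x) by 138 (y), with upright pegs up to 59 high in pairs that form slots; the board stands in the middle slot (15 wide), 16 above the worktop. Origin: centre of the underside; slots run along its y.
- board: Pale wooden breakfast board, 12 mm thick (its x), 210 wide (y), 100 high (z), 0.13 to 0.21 kg, standing on its long edge in the rack. Origin: middle of the lower edge, z up. From the middle of the upper edge a steel wire loop rises in the board's plane: wire 6 thick, 58 clear width, arched, 68 clear height at the middle. The same seen from either side.
- loop_top (a point): Underside of the loop's wire at the crown of its arch: x = 0, y = 0, z = 168 mm in the board's frame; the wire's faces are 3 either side in x.
- grip_left (a point): A place to grip the board from above, across its 12 mm thickness: on the upper edge at y = +78, z = 100 mm in the board's frame. Held here, the gripper stays clear of the loop and of the stand's arm.
- grip_right (a point): The like place on the other side: y = -78, z = 100 mm in the board's frame.
- garlic: Bulb of garlic, 50 mm across; bystander, loose. Origin: centre of its underside.
- tin_small: Small green and white tin, 58 mm across, 72 high; bystander, loose. Origin: centre of its underside.
- tin_tuna: Flat red tin, 86 mm across, 40 high; bystander, loose. Origin: centre of its underside.

How it is judged:
By the outcome, as a careful person would: the job done as asked, in the order asked, and still so for the second after the job is handed in, with the robot touching nothing.
It also fails if it takes over 72 s, if anything falls off the work surface, if the arm or the gripper's body presses on something with over 40 N, if the wrist force passes 120 N, or if a joint passes its speed limit or range.

### The arm

A 6-joint arm with a two-finger parallel gripper is mounted at the origin on a cart in front of the work surface, level with it; the furniture and walls round the work are solid. World frame = base frame: x ahead of the robot, y to its left, z up, the work surface at z = 0. Lengths are in m, angles in rad, forces in N, time in s.
With the tool pointing down it reaches from about 0.275 to 0.725 m from the base axis. Payload 15.9 kg.
Tool frame: the origin (TCP) lies midway between the tips of the shut fingers; the grasp point (between the pads) lies 19 mm behind it; z points along the fingers, y is the line along which they close (so a half turn about z gives the same grasp; the last joint's range is limited). The gripper opens to 85 mm and grips with 20 to 120 N. Pads are 22 mm wide; open, the fingers measure 114 mm over their backs; the gripper's body (76 mm by 85 mm) begins 54 mm behind the grasp point. The pads swing forward as they close: fully open they stand 13 mm farther back than shut.
Start: joints at [1.206, 0.213, -0.034, 1.323, 0, 1.571], TCP at [0.178, 0.467, 0.231] pointing down, gripper open.
Joint ranges: [-2.98, 2.98], [-0.74, 1.72], [-1.14, 1.35], [-2.1, 2.04], [-1.57, 1.44], [-3.14, 3.14]. Speed limits (rad/s): [1.89, 1.89, 2.39, 2.57, 3.14, 3.14].

### API

Orientations are given as a rotation vector (axis times angle).
In Python, from rig import ctrl gives the robot as it stands. Calls block until the motion is done:
- ctrl.move_pose(position, orientation): joint-space move of the TCP to a pose.
- ctrl.servo_line(position, rot=None, rate=0.15, threshold=None): straight line of the TCP; rot=None keeps the orientation; rate is the mean speed in m/s. With threshold (N) it stops when the force on the tool has changed by that much, and returns True; else False.
- ctrl.move_j(angles): joint-space move.
- ctrl.command_gripper(opening): opening from 0.0 (shut) to 1.0 (fully open); the grip force is fixed at half the most; returns when the fingers have stopped.
- ctrl.pause(seconds).
- ctrl.inverse_kinematics(position, orientation): joint angles nearest the present ones, or None.
- ctrl.capture(name): name is "side" or "top"; returns a dict with "pixels" (384x512x3 uint8, blue, green, red), "intrinsics" (3x3 intrinsics, pixels), "D" ([k1, k2, p1, p2, k3] as OpenCV has them; the pictures are not rectified), "R" (3x3) and "t" (3): a world point X has camera coordinates R X + t. Camera axes: x right, y down, z forward; pixel columns grow to the right and rows downward; lengths in m; the calibration is good to about 2 mm. A picture is of the moment at which its call begins. There is no depth.
A pose or a line that the arm cannot do raises ctrl.MotionError and nothing moves.
- ctrl.job_done(): hands the job in; it is judged then, once.
Trained networks look in a picture, given as the dict that the camera call returned (one of the last four; its "shot" number tells which), for a name from the list of things; names that differ only in an ending like _2 or _b are one class to them, and where a whole thing is asked for, a point or a joint stands for the part that bears it (a point fixed in the world has none). Each returns a list of dicts, best first, with "conf" (0 to 1); they miss things now and then, are a little off and sometimes report something else, mostly with a low value. They report only what shows in the picture. A call takes as long as a camera call.
- ctrl.cut_out(picture, name): "region" (384x512 bool, what is visible of it) and "point" ([column, row] in pixels, amid what is visible of it).
- ctrl.tip_of(picture, name): "point" ([column, row] in pixels: a listed point, or the origin of a listed thing).
Readings, each from a call of its own:
- ctrl.current_clock(): time.
- ctrl.current_joints(): joint angles.
- ctrl.current_qvel(): joint speeds.
- ctrl.current_joint_efforts(): joint torques, N m.
- ctrl.current_eef_pos(): TCP position.
- ctrl.current_eef_rot(): TCP orientation.
- ctrl.current_force(): force on the tool from outside, world axes, zero at the start.
- ctrl.current_ft_torque(): the same for the moment, N m.
- ctrl.current_gripper_width(): opening from 0.0 (shut) to 1.0 (fully open).
- ctrl.current_grip_force(): force on a finger pad.
Only numpy, scipy, OpenCV 4.12 (cv2) and the standard library are available. Lean on these libraries where they do the work, as an engineer would, in place of code of your own. Each camera call takes 0.05 s, during which the arm holds its last target. There are 200 camera calls.

## Working session

There is one attempt and no reset: what is moved stays moved. The work goes in short steps, each a Python script; the robot and the scene stay as the last script left them, time stands still between calls to the robot, and variables do not carry over. Pictures are saved under pics/ and viewed, at most 10 in all, crops included, and the job is handed in when it is done.

```bash
ls; mkdir -p pics; cat > h.py <<'E'
import numpy as np, cv2
from rig import ctrl
from scipy.optimize import least_squares
from scipy.spatial.transform import Rotation as Ro
def proj(p,X):
    rv=cv2.Rodrigues(np.array(p["R"]))[0]
    return cv2.projectPoints(np.array(X,float).reshape(-1,1,3),rv,np.array(p["t"],float),np.array(p["intrinsics"]),np.array(p["D"],float))[0].reshape(-1,2)
def ray(p,uv):
    n=cv2.undistortPoints(np.array(uv,float).reshape(1,1,2),np.array(p["intrinsics"]),np.array(p["D"],float)).ravel()
    R=np.array(p["R"]);t=np.array(p["t"]).ravel()
    return -R.T@t, R.T@np.array([n[0],n[1],1.])
def onplane(p,uv,z):
    o,d=ray(p,uv); return o+d*(z-o[2])/d[2]
def tri(a,ua,b,ub):
    A=[];B=[]
    for p,u in((a,ua),(b,ub)):
        o,d=ray(p,u); d=d/np.linalg.norm(d); M=np.eye(3)-np.outer(d,d); A.append(M);B.append(M@o)
    X=np.linalg.lstsq(np.vstack(A),np.hstack(B),rcond=None)[0]
    return X, np.linalg.norm(proj(a,X)[0]-ua)
E
python3 - <<'E'
from h import *
s=ctrl.capture("side");t=ctrl.capture("top")
cv2.imwrite("pics/s0.png",s["pixels"]);cv2.imwrite("pics/t0.png",t["pixels"])
for p,n in((s,"side"),(t,"top")):
    print(n,"cam",ray(p,[256,192])[0].round(3))
    for k in["stand","hinge","hook","hook_tip","hook_seat","rack","board","loop_top","grip_left","grip_right","garlic","tin_small","tin_tuna"]:
        r=ctrl.tip_of(p,k); print(k,[(np.round(d["point"],1).tolist(),round(d["conf"],2)) for d in r[:2]])
print(ctrl.current_clock(),ctrl.current_eef_rot())
E
```

```text
pics
side cam [-1.000e-03  1.205e+00  8.680e-01]
stand [([168.9, 279.7], 0.62)]
hinge [([210.9, 184.0], 0.62)]
hook [([211.7, 181.8], 0.58), ([221.8, 210.0], 0.27)]
hook_tip [([220.1, 209.5], 0.73)]
hook_seat [([216.9, 219.7], 0.64)]
rack [([266.2, 224.3], 0.78)]
board [([264.7, 218.7], 0.84)]
loop_top [([269.0, 175.7], 0.69), ([212.7, 185.0], 0.66)]
grip_left [([255.6, 205.5], 0.76), ([285.4, 186.3], 0.16)]
grip_right [([286.7, 186.7], 0.86)]
garlic [([277.9, 314.4], 0.69), ([205.0, 231.2], 0.3)]
tin_small [([208.1, 231.4], 0.62)]
tin_tuna [([206.7, 220.5], 0.65)]
top cam [0.41  0.114 1.51 ]
stand [([187.3, 152.1], 0.93)]
hinge [([197.6, 173.6], 0.71)]
hook [([198.2, 175.8], 0.42)]
hook_tip [([207.9, 180.8], 0.61), ([297.2, 195.2], 0.21)]
hook_seat [([203.6, 177.0], 0.56), ([306.2, 192.4], 0.39)]
rack [([294.2, 194.4], 0.76), ([281.0, 189.1], 0.22)]
board [([298.6, 192.7], 0.53)]
loop_top [([307.1, 194.4], 0.93)]
grip_left [([280.4, 183.7], 0.66)]
grip_right [([325.2, 202.7], 0.8)]
garlic [([183.6, 245.0], 0.65)]
tin_small [([263.2, 146.7], 0.79)]
tin_tuna []
1.4 [5.69809219e-01 3.08948147e+00 3.55411762e-05]
```

View pics/s0.png

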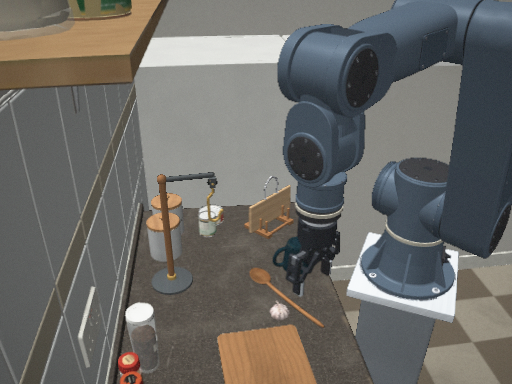

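View pics/t0.png

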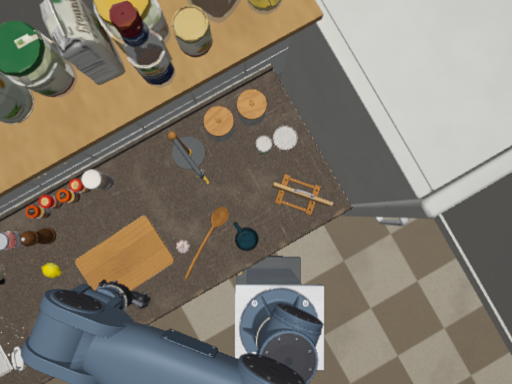

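Side view: stand foot (170,280), yoke (212,181), board in rack about (270,210). Top view: stand (187,152) with arm to (207,181), board about (303,194), and mug at (246,238). Next I fit the poses.

```bash
cat > fit.py <<'E'
from h import *
ST={"stand":[0,0,0],"hinge":[-.13,0,.31]}
BD={"loop_top":[0,0,.168],"grip_left":[0,.078,.1],"grip_right":[0,-.078,.1],"board":[0,0,0]}
def fit(obs,M,z,x0):
    def T(v,k):
        c,s=np.cos(v[2]),np.sin(v[2]);m=M[k];return [v[0]+c*m[0]-s*m[1],v[1]+s*m[0]+c*m[1],z+m[2]]
    f=lambda v:np.concatenate([proj(p,T(v,k))[0]-u for p,k,u in obs])
    r=least_squares(f,x0,loss="soft_l1",f_scale=1.5); return r.x,f(r.x).reshape(-1,2)
E
python3 - <<'E'
from fit import *
so=[];bo=[];hk=[]
for i in range(4):
    s=ctrl.capture("side");ts=ctrl.current_clock();t=ctrl.capture("top")
    for p in(s,t):
        for M,o in((ST,so),(BD,bo)):
            for k in M:
                r=ctrl.tip_of(p,k)
                if r and r[0]["conf"]>.5:o.append((p,k,np.array(r[0]["point"])))
        r=ctrl.tip_of(p,"hook_tip")
        if r:hk.append((p,r[0]["point"],ctrl.current_clock()))
x0=onplane(t,[187,152],0);v,e=fit(so,ST,0,[x0[0],x0[1],0]);print("stand",v.round(4));print([(k,q.round(1).tolist()) for (p,k,u),q in zip(so,e)])
b0=onplane(t,[303,194],.08)
for y in(-.3,):
    w,e=fit(bo,BD,.016,[b0[0],b0[1],y]);print("board",w.round(4));print([(k,q.round(1).tolist()) for (p,k,u),q in zip(bo,e)])
np.save("v.npy",v);np.save("w.npy",w)
for n,uv in(("garlic",[182,246]),("tin_small",[285,137]),("mug",[246,238]),("wtin?",[264,144]),("lid",[218,121])):print(n,onplane(t,uv,.05).round(3))
for k in("garlic","tin_small","tin_tuna"):print(k,[(onplane(p,d["point"],0).round(3).tolist(),round(d["conf"],2)) for p in(s,t) for d in ctrl.tip_of(p,k)[:1]])
im=t["pixels"].copy();im2=s["pixels"].copy()
c,sn=np.cos(w[2]),np.sin(w[2])
for p,m in((t,im),(s,im2)):
    for y,z in((.105,.116),(-.105,.116),(0,.184),(.105,.016),(-.105,.016)):
        q=proj(p,[w[0]-sn*y,w[1]+c*y,z])[0];cv2.circle(m,tuple(int(a) for a in q.round()),1,(0,0,255),-1)
    for l in(0,.03,.06,.09,.13):
        q=proj(p,[v[0]-np.cos(v[2])*l,v[1]-np.sin(v[2])*l,.332])[0];cv2.circle(m,tuple(int(a) for a in q.round()),1,(0,255,0),-1)
A=cv2.resize(im[110:260,160:360],None,fx=3.9,fy=3.9,interpolation=cv2.INTER_CUBIC)[:,:390*2]
cv2.imwrite("pics/t1.png",A)
cv2.imwrite("pics/s1.png",cv2.resize(im2[160:310,140:340],None,fx=3.9,fy=3.9,interpolation=cv2.INTER_CUBIC))
E
```

```text
stand [0.6299 0.3285 0.5674]
[('stand', [1.9, -0.6]), ('hinge', [-1.3, -0.7]), ('stand', [3.0, -1.8]), ('hinge', [2.8, -0.8]), ('stand', [-2.4, -1.5]), ('hinge', [-1.1, -0.1]), ('stand', [0.9, 0.1]), ('hinge', [2.3, 0.0]), ('stand', [-3.3, -0.8]), ('hinge', [-0.8, -1.4]), ('stand', [1.6, -0.6]), ('hinge', [-1.3, 0.7]), ('stand', [-1.5, -1.4]), ('hinge', [2.1, -1.1])]
board [ 0.4755 -0.0704 -0.3579]
[('loop_top', [0.6, 0.7]), ('grip_left', [2.5, -1.4]), ('grip_right', [0.7, -0.2]), ('board', [0.5, 2.5]), ('loop_top', [1.9, -1.2]), ('grip_right', [-0.5, 0.1]), ('board', [0.2, 1.4]), ('loop_top', [0.0, 2.0]), ('grip_left', [-2.2, -2.7]), ('grip_right', [0.0, 0.6]), ('board', [58.3, 35.9]), ('loop_top', [3.0, -1.4]), ('grip_left', [0.1, 0.3]), ('grip_right', [-1.8, -0.3]), ('board', [0.7, 2.1]), ('loop_top', [-1.5, 1.2]), ('grip_left', [-0.7, -1.8]), ('grip_right', [-1.0, 1.5]), ('board', [1.1, -0.1]), ('loop_top', [-1.3, -2.6]), ('grip_left', [2.6, 1.4]), ('grip_right', [-1.5, -1.2]), ('board', [1.2, 1.9]), ('loop_top', [-0.4, -1.3]), ('grip_left', [-0.2, -0.7]), ('grip_right', [-1.9, 1.2]), ('board', [-0.6, 0.1]), ('loop_top', [0.2, -1.3]), ('grip_left', [0.3, 2.9]), ('grip_right', [-0.1, 0.1]), ('board', [-1.3, -0.1])]
garlic [0.291 0.344 0.05 ]
tin_small [ 0.676 -0.012  0.05 ]
mug [0.321 0.122 0.05 ]
wtin? [0.65  0.062 0.05 ]
lid [0.73  0.224 0.05 ]
garlic [([0.279, 0.337, 0.0], 0.73), ([0.292, 0.353, 0.0], 0.51)]
tin_small [([0.653, 0.053, 0.0], 0.78), ([0.546, 0.295, 0.0], 0.64)]
tin_tuna [([0.674, -0.004, 0.0], 0.56)]
```

View pics/t1.png

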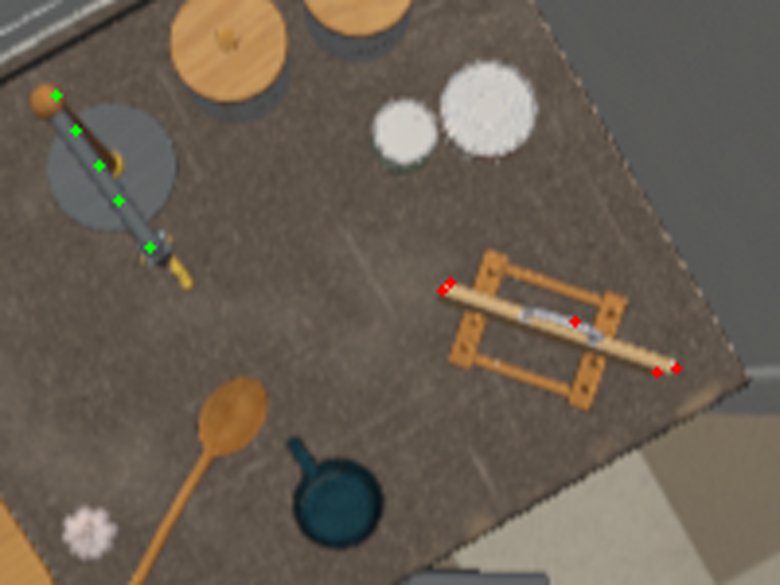

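View pics/s1.png

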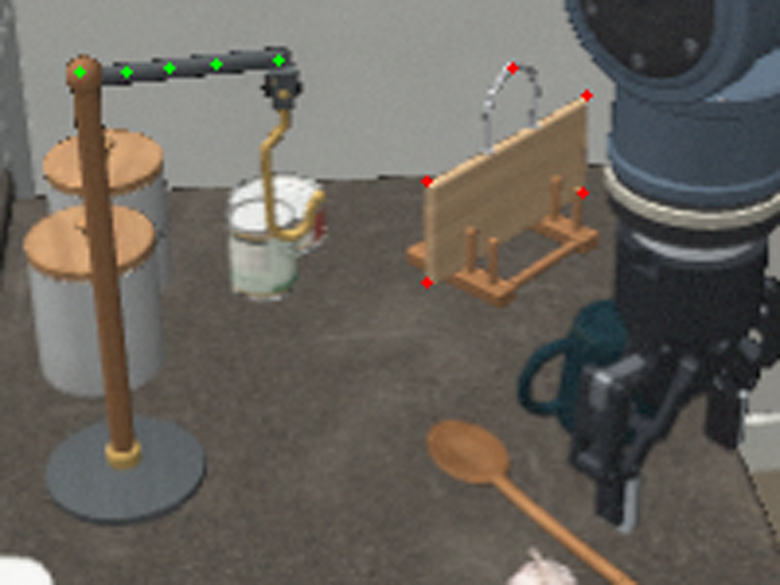

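The board overlay fits to about 1 px. The stand arm's yaw looks a few degrees off, so I refine it with masks and measure the hook's swing.

```bash
cat > a.py <<'E'
from fit import *
from scipy.optimize import minimize
v=np.load("v.npy")
s=ctrl.capture("side");t=ctrl.capture("top")
ms=[]
for p in(s,t):
    r=ctrl.cut_out(p,"stand");m=r[0]["region"].astype(np.uint8);print("mask",m.sum(),r[0]["conf"]);ms.append((p,m))
a=np.linspace(0,2*np.pi,24,endpoint=False)
circ=lambda r,z:[[r*np.cos(b),r*np.sin(b),z] for b in a]
box=lambda x0,x1,h,z0,z1:[[x,y,z] for x in(x0,x1) for y in(-h,h) for z in(z0,z1)]
parts=[circ(.06,0)+circ(.06,.014),circ(.009,0)+circ(.009,.338),box(-.13,0,.007,.325,.339),box(-.138,-.122,.011,.30,.339)]
def ren(p,v,S=4):
    im=np.zeros((384*S,512*S),np.uint8);R=Ro.from_euler("z",v[2]).as_matrix()
    for q in parts:
        u=proj(p,np.array(q)@R.T+[v[0],v[1],0]);h=cv2.convexHull(((u+.5)*S).astype(np.float32)).astype(np.int32);cv2.fillConvexPoly(im,h,255)
    return cv2.resize(im,(512,384),interpolation=cv2.INTER_AREA)/255.
def cost(v):
    c=0
    for p,m in ms:
        r=ren(p,v);c+=1-np.minimum(r,m).sum()/np.maximum(r,m).sum()
    return c
r=minimize(cost,v,method="Nelder-Mead",options=dict(initial_simplex=[v,v+[.01,0,0],v+[0,.01,0],v+[0,0,.1]],xatol=1e-4,fatol=1e-4))
print(cost(v),r.fun,r.x.round(4));v=r.x
# top camera: only the arm edge (dark bar) drawn for checking
np.save("v2.npy",v)
im=[]
for p,m in ms:
    k=p["pixels"].copy();c=cv2.findContours((ren(p,v)>.5).astype(np.uint8),0,2)[0];cv2.drawContours(k,c,-1,(0,0,255),1);im.append(cv2.resize(k[110:300,130:230],None,fx=3.1,fy=3.1,interpolation=cv2.INTER_NEAREST))
cv2.imwrite("pics/fit.png",np.hstack(im))
h=np.array([v[0]-.13*np.cos(v[2]),v[1]-.13*np.sin(v[2]),.31]);print("hinge",h.round(4))
def pt(th,x,z):
    X=x*np.cos(th)-z*np.sin(th);Z=z*np.cos(th)+x*np.sin(th)
    return h+[X*np.cos(v[2]),X*np.sin(v[2]),Z]
ths=np.linspace(-.7,.7,141);T=[];A=[]
for i in range(16):
    tc=ctrl.current_clock();p=ctrl.capture("side");r=ctrl.tip_of(p,"hook_tip")
    if not r or r[0]["conf"]<.3:continue
    d=np.linalg.norm(proj(p,[pt(x,-.021,-.09) for x in ths])-r[0]["point"],axis=1);T.append(tc);A.append(ths[d.argmin()])
    print(round(tc,2),A[-1].round(2),d.min().round(1),end="; ")
T=np.array(T);A=np.array(A)
f=lambda q:q[0]+q[1]*np.cos(2*np.pi*T/q[3])+q[2]*np.sin(2*np.pi*T/q[3])-A
b=min((least_squares(f,[0,.1*i,.1*j,P],loss="soft_l1",f_scale=.05) for i in(-1,1) for j in(-1,1) for P in(.6,.65,.7)),key=lambda r:r.cost)
print("\nswing",b.x,np.hypot(b.x[1],b.x[2]),b.cost,np.abs(b.fun).mean())
E
python3 a.py
```

```text
Traceback (most recent call last):
  File "a.py", line 7, in <module>
    r=ctrl.cut_out(p,"stand");m=r[0]["region"].astype(np.uint8);print("mask",m.sum(),r[0]["conf"]);ms.append((p,m))
                                ~^^^
IndexError: list index out of range
```

```bash
python3 - <<'E'
s=open("a.py").read()
s=s.replace('''s=ctrl.capture("side");t=ctrl.capture("top")
ms=[]
for p in(s,t):
    r=ctrl.cut_out(p,"stand");''','''ms=[]
for n in("side","top"):
    for _ in range(4):
        p=ctrl.capture(n);r=ctrl.cut_out(p,"stand")
        if r:break
    else:
        print("none",n);continue
    ''')
s=s.replace('im=[]\nfor p,m in ms:','im=[]\nfor p in(ctrl.capture("side"),ctrl.capture("top")):')
open("a.py","w").write(s)
E
python3 a.py
```

```text
mask 2134 0.68
mask 1033 0.83
0.46362722701069015 0.2655673937786931 [0.6235 0.333  0.628 ]
hinge [0.5183 0.2566 0.31  ]
5.35 0.01 0.4; 5.45 -0.01 2.4; 5.55 0.0 0.5; 5.65 -0.05 0.2; 5.75 -0.02 2.1; 5.85 0.03 0.4; 5.95 -0.04 3.0; 6.05 0.0 0.4; 6.15 0.02 1.5; 6.25 0.03 0.3; 6.35 -0.7 17.5; 6.45 0.02 0.6; 6.55 -0.04 1.8; 6.65 -0.06 3.1; 6.75 -0.04 2.1; 6.85 0.04 2.6; 
swing [-0.01034624  0.02278158  0.01066574  0.86809924] 0.025154684978868636 0.036810866452322136 0.06356987046784124
```

View pics/fit.png

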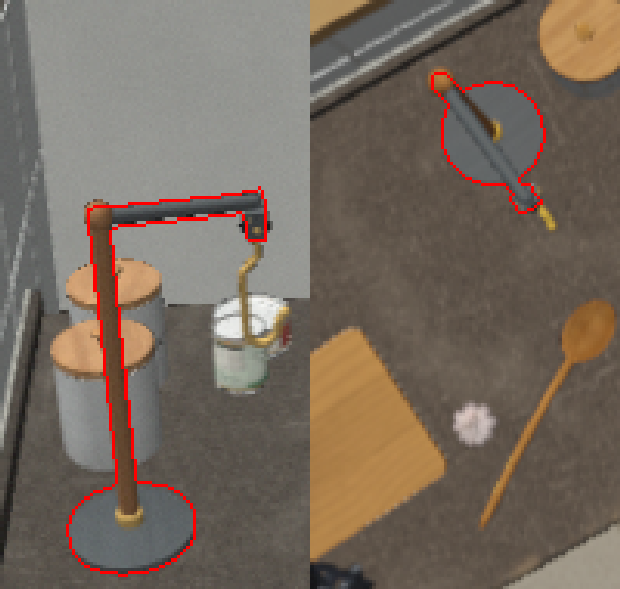

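The stand fit is good now: yaw 0.628, hinge (0.518, 0.257). The swing is only a few hundredths of a rad. Next I plan and make the grasp.

```bash
cat > plan.py <<'E'
from fit import *
v=np.load("v2.npy");w=np.load("w.npy");GY=.080;DZ=.086-.016  # tcp height above board bottom
H=np.array([v[0]-.13*np.cos(v[2]),v[1]-.13*np.sin(v[2]),.31])
ex=np.array([np.cos(v[2]),np.sin(v[2]),0])
def rot(psi,s):
    y=s*np.array([np.cos(psi),np.sin(psi),0]);z=np.array([0,0,-1.]);return Ro.from_matrix(np.c_[np.cross(y,z),y,z]).as_rotvec()
def tcp(xy,bot,psi,gy=GY):  # board origin xy, bottom height
    return np.array([xy[0]-np.sin(psi)*gy,xy[1]+np.cos(psi)*gy,bot+DZ])
def at(dx,under,gy=GY): # loop plane dx from hinge along stand x, crown underside at height 'under'
    p=H+ex*dx; return tcp(p[:2],under-.168,v[2],gy)
E
python3 - <<'E'
from plan import *
w2=w
for gy in(.08,-.08):
  for s in(1,-1):
    print(gy,s)
    for p,r in((tcp(w[:2],.10,w[2],gy),rot(w[2],s)),(tcp(w[:2],.016,w[2],gy),rot(w[2],s)),(at(-.1,.30,gy),rot(v[2],s)),(at(-.1,.24,gy),rot(v[2],s)),(at(.03,.24,gy),rot(v[2],s)),(at(0,.195,gy),rot(v[2],s))):
        q=ctrl.inverse_kinematics(p,r);print(p.round(3),None if q is None else np.round(q,2))
E
```

```text
0.08 1
[0.503 0.005 0.17 ] [ 0.01  0.24 -0.16  1.18  0.    1.94]
[0.503 0.005 0.086] [ 0.01  0.3  -0.3   0.97  0.    1.94]
[0.39  0.263 0.202] [ 0.59  0.16 -0.17  1.24  0.    1.53]
[0.39  0.263 0.142] [ 0.59  0.19 -0.29  1.09  0.    1.53]
[0.496 0.339 0.142] [0.6  0.45 0.07 1.19 0.   1.54]
[0.471 0.321 0.097] [ 0.6   0.41 -0.1   1.06  0.    1.54]
0.08 -1
[0.503 0.005 0.17 ] [ 0.01  0.24 -0.16  1.18  0.   -1.2 ]
[0.503 0.005 0.086] [ 0.01  0.3  -0.3   0.97  0.   -1.2 ]
[0.39  0.263 0.202] [ 0.59  0.16 -0.17  1.24  0.   -1.61]
[0.39  0.263 0.142] [ 0.59  0.19 -0.29  1.09  0.   -1.61]
[0.496 0.339 0.142] [ 0.6   0.45  0.07  1.19  0.   -1.6 ]
[0.471 0.321 0.097] [ 0.6   0.41 -0.1   1.06  0.   -1.6 ]
-0.08 1
[ 0.447 -0.145  0.17 ] [-0.31  0.17 -0.24  1.16  0.    1.61]
[ 0.447 -0.145  0.086] [-0.31  0.23 -0.39  0.95  0.    1.61]
[0.484 0.133 0.202] [ 0.27  0.22 -0.09  1.25  0.    1.21]
[0.484 0.133 0.142] [ 0.27  0.25 -0.21  1.11  0.    1.21]
[0.59  0.209 0.142] [0.34 0.5  0.15 1.22 0.   1.28]
[0.565 0.192 0.097] [ 0.33  0.47 -0.02  1.08  0.    1.27]
-0.08 -1
[ 0.447 -0.145  0.17 ] [-0.31  0.17 -0.24  1.16  0.   -1.53]
[ 0.447 -0.145  0.086] [-0.31  0.23 -0.39  0.95  0.   -1.53]
[0.484 0.133 0.202] [ 0.27  0.22 -0.09  1.25  0.   -1.93]
[0.484 0.133 0.142] [ 0.27  0.25 -0.21  1.11  0.   -1.93]
[0.59  0.209 0.142] [ 0.34  0.5   0.15  1.22  0.   -1.86]
[0.565 0.192 0.097] [ 0.33  0.47 -0.02  1.08  0.   -1.87]
```

```bash
python3 - <<'E'
from plan import *
r=rot(w[2],1)
ctrl.move_pose([.31,.16,.30],rot(.2,1))
p=tcp(w[:2],.016,w[2])
ctrl.move_pose(p+[0,0,.11],r)
ctrl.command_gripper(.6)
# look again at the board from the top with the arm near, then descend
print(ctrl.servo_line(p,rate=.12,threshold=8),ctrl.current_eef_pos()-p,ctrl.current_clock())
f0=ctrl.current_force()
ctrl.command_gripper(0)
print(ctrl.current_gripper_width()*85,ctrl.current_grip_force(),(ctrl.current_force()-f0).round(2),ctrl.current_ft_torque())
s=ctrl.capture("side");cv2.imwrite("pics/g.png",cv2.resize(s["pixels"][120:300,180:380],None,fx=3,fy=3))
E
```

```text
False [ 4.10741193e-04 -2.22419901e-06  6.16854371e-04] 10.7833
10.968434927892165 58.131844997406006 [-7.3   2.51  9.37] [ 0.75955692  1.58748655 -0.09314339]
```

View pics/g.png

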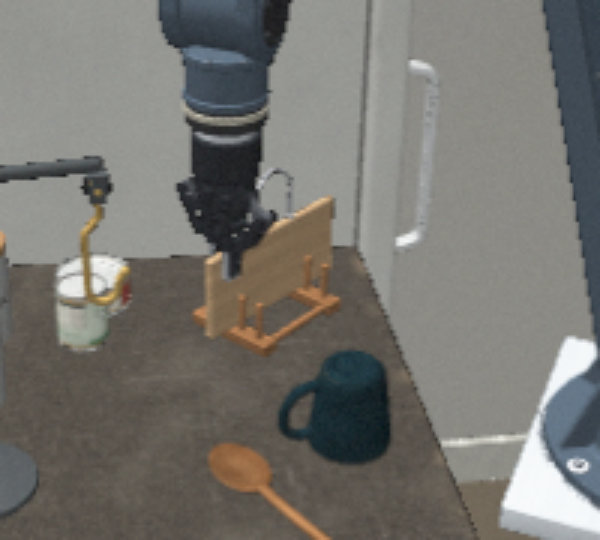

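```bash
python3 - <<'E'
from plan import *
r=rot(w[2],1);b=np.array([np.cos(w[2]),np.sin(w[2]),0])
p=ctrl.current_eef_pos()
ctrl.servo_line(p-b*.0012,rate=.02)
ctrl.servo_line(p-b*.0012+[0,0,.004],rate=.02); print(ctrl.current_force().round(2))
ctrl.servo_line(p-b*.0012+[0,0,.115],rate=.12)
print(ctrl.current_gripper_width()*85,ctrl.current_force().round(2))
ctrl.move_pose(at(-.1,.30),rot(v[2],1))
ctrl.servo_line(at(-.1,.24),rate=.1)
ctrl.pause(.3)
print(ctrl.current_force().round(2),ctrl.current_clock(),(ctrl.current_eef_pos()-at(-.1,.24)).round(4))
s=ctrl.capture("side");t=ctrl.capture("top")
e={"loop_top":H+ex*-.1+[0,0,-.07],"hinge":H}
for p in(s,t):
    for k in("loop_top","hinge","hook_tip","hook_seat"):
        q=ctrl.tip_of(p,k);print(k,[(np.round(d["point"],1).tolist(),round(d["conf"],2)) for d in q[:2]],proj(p,e[k]).round(1) if k in e else "")
cv2.imwrite("pics/a.png",np.hstack([cv2.resize(p["pixels"][y:y+130,x:x+130],None,fx=3,fy=3,interpolation=cv2.INTER_CUBIC) for p,x,y in((s,180,150),(t,160,130))]))
E
```

```text
[ 1.81 -0.2  -0.35]
10.997785462975253 [ 0.23  0.22 -1.58]
[ 1.14  0.4  -1.9 ] 15.075 [0.0002 0.0002 0.0004]
loop_top [([279.5, 318.2], 0.17)] [[249.1 201.2]]
hinge [([209.1, 185.1], 0.88)] [[211.9 182.1]]
hook_tip [([220.5, 213.9], 0.7)] 
hook_seat [([214.2, 220.9], 0.69)] 
loop_top [([221.9, 207.2], 0.54)] [[221.  203.1]]
hinge [([200.8, 174.4], 0.69)] [[199.3 174.2]]
hook_tip [([208.3, 181.9], 0.54)] 
hook_seat [([198.1, 174.4], 0.55), ([202.4, 178.7], 0.37)]
```

View pics/a.png

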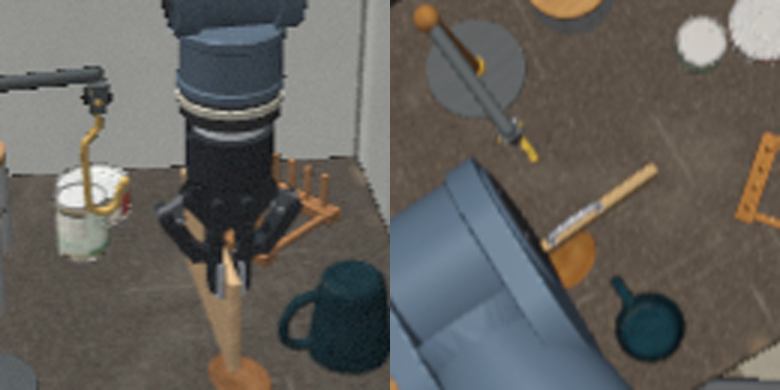

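Board is upright and lined up with the hook. I insert the loop over the tip and press to the stop.

```bash
cat > press.py <<'E'
from plan import *
def F(n=5):
    a=[]
    for _ in range(n): a.append(np.array(ctrl.current_force())); ctrl.pause(.02)
    return np.mean(a,0)
U=.24
dx=lambda:float((np.array(ctrl.current_eef_pos())-at(0,U))@ex)
E
python3 - <<'E'
from press import *
ctrl.servo_line(at(-.045,U),rate=.08); ctrl.pause(.3)
f0=F(10); np.save("f0.npy",f0); print("f0",f0.round(2))
print(ctrl.servo_line(at(-.002,U),rate=.06,threshold=6),dx())
for k in range(6):
    hit=ctrl.servo_line(at(.06,U),rate=.015,threshold=2.5)
    ctrl.pause(.1); f=F()-f0; print(hit,round(dx(),4),f.round(2),round(f@ex,2),ctrl.current_clock())
    if f@ex<-1.5 or not hit: break
if hit:
    d=dx();F1=-(f@ex);d1=d
    for k in range(12):
        if 4.0<=F1<=4.9: break
        d+= .0003 if F1<4 else -.0003
        if F1<2.5: d+=.0003
        ctrl.servo_line(at(d,U),rate=.02); ctrl.pause(.05); F1=-((F()-f0)@ex); print(round(d,4),round(F1,2))
    for k in range(4):
        ctrl.pause(.3); f=F()-f0; print("hold",f.round(2),round(-(f@ex),2),ctrl.current_clock())
    np.save("d.npy",d)
E
```

```text
f0 [ 0.02  0.22 -1.29]
False -0.00224228187062708
True 0.0446 [-0.83 -0.35  0.23] -0.88 20.7167
True 0.0449 [-0.93 -0.72  0.08] -1.18 21.2333
True 0.0452 [-1.   -0.31  0.28] -1.0 21.75
True 0.0454 [-1.2  -0.28  0.02] -1.14 22.2667
True 0.0457 [-1.75 -0.9   0.33] -1.95 22.7833
0.0463 5.17
0.046 5.44
0.0457 4.73
hold [-4.2  -2.22 -5.2 ] 4.7 24.4167
hold [-4.14 -2.19 -5.97] 4.64 24.8
hold [-3.94 -1.64 -5.56] 4.15 25.1833
hold [-4.57 -1.91 -5.59] 4.82 25.5667
```

```bash
python3 - <<'E'
from press import *
f0=np.load("f0.npy");s=ctrl.capture("side");t=ctrl.capture("top")
f=F()-f0;print(f.round(2),-(f@ex),np.array(ctrl.current_ft_torque()).round(2),dx(),(ctrl.current_eef_pos()-at(dx(),U)).round(4),ctrl.current_clock(),ctrl.current_gripper_width()*85)
cv2.imwrite("pics/p.png",np.hstack([cv2.resize(p["pixels"][y:y+100,x:x+80],None,fx=5,fy=5,interpolation=cv2.INTER_CUBIC) for p,x,y in((s,170,160),(t,170,130))]))
E
```

```text
[-4.51 -1.98 -5.27] 4.815401763163823 [ 0.22  0.81 -0.36] 0.04564524461592512 [-0.  0.  0.] 25.75 10.90628367783584
```

View pics/p.png

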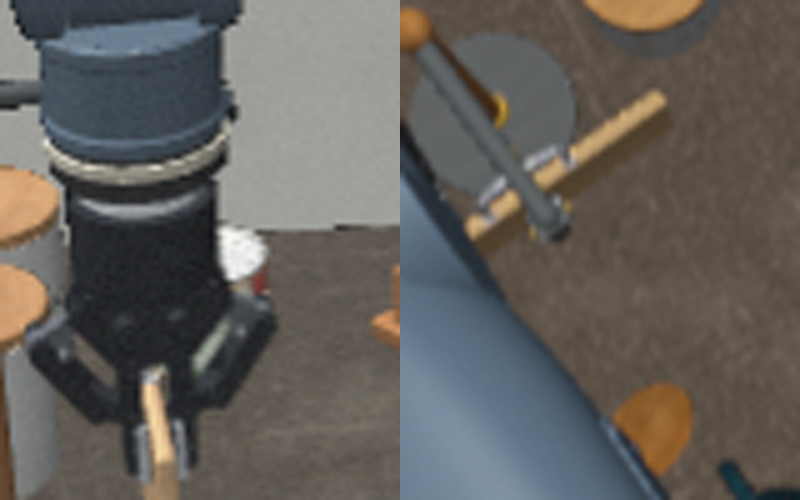

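The loop is around the shank, leaning on the stop. The vertical share of the force comes from friction after my small retreat. I trim it so the contact force sits mid-range, then hold again.

```bash
python3 - <<'E'
from press import *
f0=np.load("f0.npy");d=dx();z=0.
def m():
    f=F(6)-f0; return -(f@ex),f[2]
for k in range(16):
    X,Z=m();n=np.hypot(X,Z);print(round(d,4),round(z*1e3,2),round(X,2),round(Z,2),round(n,2))
    if Z<-2.2: z-=.0002
    elif X>4.7: d-=.0002
    elif X<3.7: d+=.0002
    else: break
    ctrl.servo_line(at(d,U+z),rate=.02)
for k in range(4):
    ctrl.pause(.25);X,Z=m();print("hold",round(X,2),round(Z,2),ctrl.current_clock())
np.save("dz.npy",[d,z])
E
```

```text
0.0456 0.0 4.87 -5.68 7.48
0.0456 -0.2 4.74 -4.39 6.46
0.0456 -0.4 4.89 -3.59 6.06
0.0456 -0.6 4.77 -2.83 5.54
0.0456 -0.8 5.57 -2.24 6.0
0.0456 -1.0 5.74 -1.42 5.91
0.0454 -1.0 4.93 -1.42 5.13
0.0452 -1.0 4.16 -1.03 4.29
hold 4.15 -0.66 28.65
hold 3.95 -0.61 29.0
hold 4.63 -0.93 29.35
hold 4.16 -0.93 29.7
```

Held steady at about 4.3 N. Now I slide down the shank under light contact, using the contact line to measure the lean and so refine the hinge position.

```bash
python3 - <<'E'
from press import *
f0=np.load("f0.npy");d,z=np.load("dz.npy");pts=[]
def m():
    f=F(5)-f0; return -(f@ex),f[2]
for k in range(5):
    if k: 
        z-=.005; d+=.005*.52-.0006; ctrl.servo_line(at(d,U+z),rate=.03)
    for j in range(8):
        X,Z=m()
        if 1.3<X<2.7: break
        d+=-.0003 if X>=2.7 else .0003
        ctrl.servo_line(at(d,U+z),rate=.02)
    pts.append((d-(X-2)/3e3,U+z+.003-.31));print(round(d,4),round(z,4),round(X,2),round(Z,2),ctrl.current_clock())
pts=np.array(pts);a=np.polyfit(pts[:,1],pts[:,0],1);th=-np.arctan(a[0])
# shank wire-centre line: x = 7/cos + (-z)tan
x0=a[1]-.007/np.cos(th);print("theta",th,"hinge dx",x0,np.polyval(a,pts[:,1])-pts[:,0])
np.save("dz.npy",[d,z,th,x0])
E
```

```text
0.0446 -0.001 2.68 -1.79 30.45
0.0469 -0.006 1.31 -1.97 31.2
0.0495 -0.011 1.96 -0.48 32.2833
0.0518 -0.016 1.33 -1.31 33.0333
0.0544 -0.021 1.99 -0.65 34.1167
theta 0.46288004539395644 hinge dx 0.0027851250005310278 [ 1.26224708e-04 -1.37953604e-04 -2.64370624e-05 -3.81638969e-05
  7.63298548e-05]
```

```bash
python3 - <<'E'
from press import *
f0=np.load("f0.npy");d,z,th,x0=np.load("dz.npy")
def wp(t,x,zz):  # wire centre in hook frame (m) at lean t -> tcp
    X=x*np.cos(t)-zz*np.sin(t);Z=zz*np.cos(t)+x*np.sin(t)
    return at(x0+X,.31+Z-.003)
print((wp(th,.007,-.1018)-ctrl.current_eef_pos()).round(4))
for t,x,zz in((.44,.006,-.105),(.36,.005,-.107),(.27,.004,-.108),(.18,.003,-.109),(.09,.0015,-.109),(0,0,-.109)):
    h=ctrl.servo_line(wp(t,x,zz),rate=.025,threshold=3.5); f=F(4)-f0; print(t,h,f.round(2))
    if h: break
ctrl.pause(.4);f=F(10)-f0;print(f.round(2),ctrl.current_clock())
if not h:
    h=ctrl.servo_line(wp(0,0,-.117),rate=.006,threshold=1.2);ctrl.pause(.3);f=F(10)-f0
    print("seat",h,f.round(2),(ctrl.current_eef_pos()-wp(0,0,-.112)).round(4),ctrl.current_clock())
    t=ctrl.capture("top");s=ctrl.capture("side")
    cv2.imwrite("pics/q.png",np.hstack([cv2.resize(p["pixels"][y:y+100,x:x+80],None,fx=5,fy=5,interpolation=cv2.INTER_CUBIC) for p,x,y in((s,170,160),(t,170,130))]))
E
```

```text
[0.0001 0.0001 0.    ]
0.44 False [-0.48 -0.97  0.12]
0.36 True [-1.76 -2.66  4.21]
[-2.24 -3.13  6.07] 35.4917
```

The wire reached the bend about 2 mm early, so I ease it up and bring the hook back to plumb with a higher path.

```bash
cat > seat.py <<'E'
from press import *
f0=np.load("f0.npy");d,z,th,x0=np.load("dz.npy")
def wp(t,x,zz):
    X=x*np.cos(t)-zz*np.sin(t);Z=zz*np.cos(t)+x*np.sin(t)
    return at(x0+X,.31+Z-.003)
E
python3 - <<'E'
from seat import *
p=ctrl.current_eef_pos()
ctrl.servo_line(p+np.array([0,0,.003]),rate=.02);f=F()-f0;print(f.round(2))
for t,x,zz in((.36,.005,-.104),(.27,.004,-.1045),(.18,.003,-.105),(.09,.0015,-.105),(0,0,-.105)):
    h=ctrl.servo_line(wp(t,x,zz),rate=.025,threshold=3); f=F(4)-f0; print(t,h,f.round(2))
    if h: break
ctrl.pause(.4);f=F(10)-f0;print(f.round(2),ctrl.current_clock())
if not h:
    h=ctrl.servo_line(wp(0,0,-.117),rate=.006,threshold=1.2);ctrl.pause(.2);f=F(10)-f0
    print("seat",h,f.round(2),(ctrl.current_eef_pos()-wp(0,0,-.112)).round(4),ctrl.current_clock())
s=ctrl.capture("side");t=ctrl.capture("top")
cv2.imwrite("pics/q.png",np.hstack([cv2.resize(p["pixels"][y:y+100,x:x+80],None,fx=5,fy=5,interpolation=cv2.INTER_CUBIC) for p,x,y in((s,170,160),(t,170,130))]))
for k in("hook_tip","hook_seat","loop_top"):print(k,[(np.round(q[0]["point"],1) if (q:=ctrl.tip_of(p,k)) else None) for p in(s,t)],proj(s,H+ex*x0+{"hook_tip":-.021*ex+[0,0,-.09],"hook_seat":[0,0,-.115],"loop_top":[0,0,-.115]}[k]).round(1))
E
```

```text
[-0.94 -0.98  1.1 ]
0.36 False [ 0.08 -0.96 -0.06]
0.27 False [-0.3  -0.45 -0.23]
0.18 False [-0.03 -0.2   0.38]
0.09 False [ 0.13 -0.02 -0.01]
0 False [ 0.09 -0.53  0.1 ]
[ 0.03 -0.35 -0.22] 39.3917
seat True [ 0.08 -0.82  4.13] [-0.0003 -0.0003  0.0049] 40.4
hook_tip [None, array([208.1, 183.4])] [[219.8 210.8]]
hook_seat [None, array([202.8, 180.4])] [[212.6 219.5]]
loop_top [None, array([201.7, 176.7])] [[212.6 219.5]]
```

View pics/q.png

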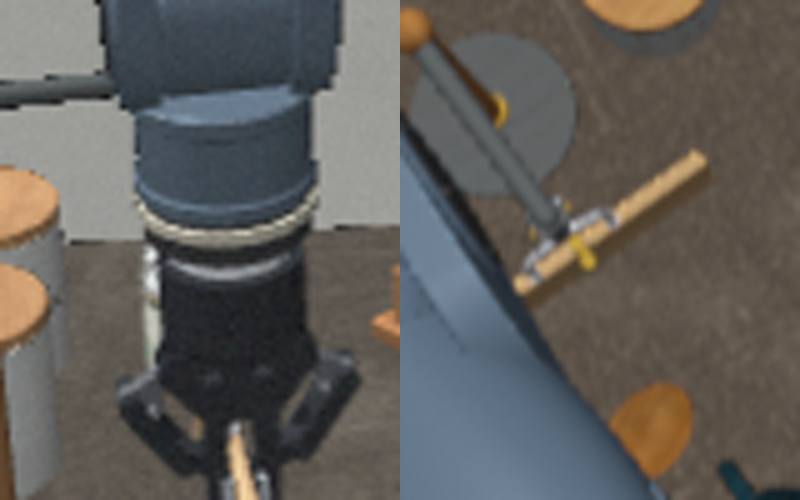

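Loop is in the bend, with the tip on the robot's side. The early contact means the loop hangs about 5 mm lower than assumed, which puts the true hinge x about 2.4 mm nearer. I correct both, balance the weight, and release gently.

```bash
python3 - <<'E'
from seat import *
p=np.array(ctrl.current_eef_pos());p[2]+=.0008
ctrl.servo_line(p,rate=.01);p=p-.0023*ex
ctrl.servo_line(p,rate=.01);ctrl.pause(.2)
for k in range(14):
    f=F(8)-f0;print(f.round(2),round(f@ex,2),ctrl.current_clock())
    if 1.1<f[2]<1.9:break
    p[2]+=-.0003 if f[2]<1.5 else .0003
    ctrl.servo_line(p,rate=.01)
ctrl.pause(.2)
w0=ctrl.current_gripper_width()
for o in(.03,.06,.1,.2,.4): ctrl.command_gripper(w0+o)
ctrl.pause(.3)
t=ctrl.capture("top");cs=ctrl.capture("side")
print(ctrl.current_force().round(2),ctrl.current_clock())
ey=np.array([-ex[1],ex[0],0])
ctrl.servo_line(p+[0,0,.065],rate=.06)
print(ctrl.current_force().round(2))
ctrl.servo_line(p+[0,0,.065]-.12*ex+.06*ey,rate=.15)
ctrl.move_pose([.25,.33,.28],rot(v[2],1))
for i in range(6):
    s=ctrl.capture("side");t=ctrl.capture("top")
    print(ctrl.current_clock(),[(np.round(q[0]["point"],1) if (q:=ctrl.tip_of(c,k)) else None) for c in(s,t) for k in("grip_right","board","hook_tip")])
    if ctrl.current_clock()>56: break
cv2.imwrite("pics/e.png",np.hstack([cv2.resize(c["pixels"][y:y+130,x:x+130],None,fx=3,fy=3,interpolation=cv2.INTER_CUBIC) for c,x,y in((s,150,150),(t,150,110))]))
E
```

```text
[ 0.1  -0.03 -0.09] 0.07 41.7667
[ 0.   -0.07  0.03] -0.04 42.15
[-0.02 -0.39  1.39] -0.24 42.5333
[ 0.24 -0.06  0.67] 44.3417
[ 0.72  1.43 -0.15]
47.3583 [array([210.5, 223.4]), array([213.3, 266.3]), array([223. , 210.2]), array([225.5, 165.7]), array([207.5, 179.2]), None]
47.7583 [array([211.7, 220.5]), array([214.1, 264.9]), array([222.4, 212. ]), array([223.8, 167.6]), array([211.1, 179.7]), array([209.4, 177.3])]
48.1583 [array([212.8, 222.4]), array([215.4, 264.5]), array([221.2, 210.3]), array([224.7, 164.8]), array([212.5, 180.3]), None]
48.5583 [array([214.6, 224.5]), array([212.4, 263. ]), array([220.9, 210.1]), array([229., 165.]), array([208.8, 180.4]), None]
48.9583 [array([207.9, 219.7]), array([204.8, 232.3]), array([222.6, 211. ]), array([227.9, 167.2]), array([212.4, 178.7]), array([295. , 193.9])]
49.3583 [array([211.5, 223. ]), array([210.5, 263.3]), array([222.1, 211.6]), array([227.2, 163.9]), array([208.8, 178. ]), array([213. , 180.5])]
```

View pics/e.png

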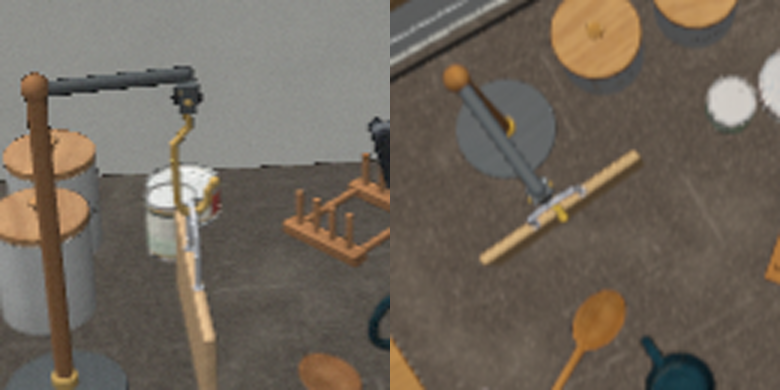

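The board hangs on the hook and the gripper is clear. A last stillness check by image registration, then I hand in.

```bash
python3 - <<'E'
from h import *
def g():
    r=[]
    for n,(y,x) in(("side",(222,205)),("top",(158,175))):
        r.append(cv2.cvtColor(ctrl.capture(n)["pixels"],cv2.COLOR_BGR2GRAY)[y:y+64,x:x+(24 if n=="side" else 64)].astype(np.float32))
    return r
def run(n=10):
    a=[g() for _ in range(n)]
    return [round(float(max(np.abs(cv2.GaussianBlur(x[i]-a[0][i],(0,0),1)).max() for x in a[1:])),1) for i in(0,1)]
for k in range(3):
    d=run();print(d,ctrl.current_clock())
    if k<2:ctrl.pause(3)
E
```

```text
[29.7, 23.6] 50.6583
[26.5, 19.9] 54.6583
[17.9, 14.8] 58.6583
```

```bash
python3 - <<'E'
from rig import ctrl
ctrl.pause(max(0,68.5-ctrl.current_clock()))
print(ctrl.job_done(),ctrl.current_clock())
E
```

```text
the job is handed in; nothing more can be done
the job is handed in; nothing more can be done
```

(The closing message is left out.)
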